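# Index the board arm one hole towards the multimeter

### The job

The arm that carries the circuit board is locked by a spring index pin with a pull ring. Hook a fingertip under the ring without pinching it, lift the pin out, swing the arm's ring end just one hole towards the multimeter, then let the pin drop fully into that hole and come clear. Nothing is to be grasped, and the other things on the bench stay where they are.

Things in the scene. Friction and masses are not known exactly. Their poses are not given: they have to be found in the camera images.
- stand: Indexing stand, fixed to the bench: aluminium base plate 260 x 240 x 12 mm. Origin on the bench surface under the arm's vertical pivot; the plate reaches 215 mm to -x, 45 mm to +x and 120 mm to either side of it. z up; the -x side faces roughly towards the robot. The multimeter lies beyond its +y or its -y edge, the switch box beyond the other.
- index_plate: Steel plate with five 11 mm holes on the stand, fixed: 226 mm along y, 56 mm along x, its top 34 mm above the bench. Origin at the centre of its underside, axes as the stand's. The holes lie 160 mm from the pivot, at arm angles -30, -15, 0, 15 and 30 degrees (about 42 mm apart).
- swing_arm (a joint): Arm's angle about the pivot, rad: 0 along the stand's -x (middle hole, where it starts pinned), growing as the ring end swings to the stand's +y. Holes 0.2618 apart, stops at +-0.58. A 34 mm wide bar, top 52 mm above the bench, with light friction (1 N at the pin): it stays where it is left. A seated pin leaves it 0.01 rad of play either way.
- board (a point): Centre of the top of the green circuit board on the arm: 64 mm along the arm, 90 mm across, 36 to 100 mm from the pivot, its parts up to 80 mm above the bench. Axes as the arm's: -x from pivot to pin, z up.
- index_pin (a joint): Lift of the spring index pin, m: 0 fully down in a hole, 0.009 its rounded tip just clears the index plate's top, 0.018 upper stop. Vertical, 8 mm thick, on the arm 160 mm from the pivot; a spring drives it down with about 7 N at 0, 10 N at the stop. Let go between holes, it rides on the plate and drops in when it comes over a hole.
- ring_centre (a point): Centre of the pull ring, 130 mm above the bench with the pin down, 13 mm nearer the pivot than the pin. Ring rigid on the pin: steel wire 6 mm thick, 56 mm inside, 68 mm outside; one looks through it along the arm, and its top leans 25 degrees towards the pivot. The pin's knob below it is 18 mm wide, up to 98 mm above the bench. Axes as the arm's.
- ring_top (a point): Middle of the wire at the ring's highest point, 28 mm above the ring's centre and 13 mm nearer the pivot (134 mm from the pivot, 158 mm above the bench with the pin down). A finger under the wire here lifts the pin. Axes as the arm's: -x from pivot to pin, z up.
- meter: Multimeter lying on its back, loose: dark grey slab 175 x 85 x 40 mm with a display and a round selector dial 42 mm wide on top. Origin at the centre of its underside, x along its length, z up.
- switch_box: Black switch box, loose: 120 x 90 x 55 mm with two rocker levers and a small push button on top, 77 mm high in all. Origin at the centre of its underside, z up.
- servo: Small black hobby servo standing upright, loose: 40 x 20 x 45 mm. Origin at the centre of its underside, z up.
- screw_jar: Small jar, loose, 48 mm across and 55 mm high. Origin at the centre of its underside, z up.
Not all that is in view belongs to the job. What is shaped like the meter but green or red is not meant.

How it is judged:
By the outcome, as a careful person would: the job done as asked, in the order asked, and still so for the second after the job is handed in, with the robot touching nothing.
It also fails if it takes over 43 s, if anything falls off the work surface, if the arm or the gripper's body presses on something with over 40 N, if the wrist force passes 120 N, or if a joint passes its speed limit or range.

### The arm

A 6-joint arm with a two-finger parallel gripper is mounted at the origin on the work surface. World frame = base frame: x ahead of the robot, y to its left, z up, the work surface at z = 0. Lengths are in m, angles in rad, forces in N, time in s.
With the tool pointing down it reaches from about 0.3 to 0.875 m from the base axis. Payload 6.4 kg.
Tool frame: the origin (TCP) lies on the mounting face of the last link; the fingertips stand 173 mm ahead of it and the grasp point (between the pads) lies 155 mm ahead of it (ctrl.tip_reach is the distance from the TCP to the fingertips, in m); z points along the fingers, y is the line along which they close (so a half turn about z gives the same grasp; the last joint's range is limited). The gripper opens to 85 mm and grips with 20 to 120 N. Pads are 22 mm wide; open, the fingers measure 114 mm over their backs; the gripper's body (76 mm by 85 mm) begins 54 mm behind the grasp point. The pads swing forward as they close: fully open they stand 13 mm farther back than shut.
Start: joints at [1.05, 0.181, 1.607, -0, 1.354, -0.206], TCP at [0.178, 0.547, 0.405] pointing down, gripper open.
Joint ranges: [-2.99, 2.99], [-0.89, 2.07], [0.3, 2.58], [-1.14, 4.28], [0, 2.63], [-3.12, 3.12]. Speed limits (rad/s): [2.57, 2.57, 3.01, 3.14, 3.14, 3.14].

### API

Orientations are given as a unit quaternion [w, x, y, z].
In Python, from bench import ctrl gives the robot as it stands.
- The arm moves only by the shell command python3 -m pendant 'ROWS'. ROWS is JSON, a list that holds one entry, the list of rows, each a list of 7 numbers: the opening, from 0 (shut) to 1 (fully open), then the shift along the tool's x, y, z in mm, then the turn, a rotation vector about the tool's x, y, z in rad. A call has 1 to 5 rows; each row is the pose to reach, as a shift and turn from the pose commanded when the call began, along the tool's axes at that moment; what a row does not reach only later rows make up. A row lasts 1/12 s, in which the tool goes at most 41.7 mm and 7.16 degrees, less where a joint would pass 70% of its speed; a pose out of reach is approached as far as the arm can. A call with a gripper value outside its range is refused whole. The fingers move at their own pace and stop on an object; the grip force is fixed at half the most. Time passes only in rows, so rows that repeat a pose let the fingers close. It gives the time, the measured TCP pose, the force, the opening and the grip force at its end, in the units of the state.
- ctrl.get_obs(): the state, without advancing time (a new reading comes with each control period).
- ctrl.camera(name): name is "scene" or "top" or "wrist"; returns the picture (384x512x3 uint8, red, green, blue); there is no depth.
- ctrl.camera_params(name): a dict with "mtx" (3x3 intrinsics, pixels), "world_from_camera" (4x4, takes a point from camera to world coordinates); the wrist camera has in their place "tool_from_camera" (4x4, takes a point from camera to tool coordinates, whose origin is the TCP and whose axes are the flange's). Camera axes: x right, y down, z forward; pixel columns grow to the right and rows downward; lengths in m; the calibration is good to about 2 mm. A picture is of the moment at which its call begins: read the wrist's pose just before it. camera_params takes no time and is no camera call.
- ctrl.hand_in(): hands the job in; it is judged then, once.
Trained networks look in the newest picture that a camera, given by its name, has taken for a name from the list of things; names that differ only in an ending like _2 or _b are one class to them, and where a whole thing is asked for, a point or a joint stands for the part that bears it (a point fixed in the world has none). Each returns a list of dicts, best first, with "confidence" (0 to 1); they miss things now and then, are a little off and sometimes report something else, mostly with a low value. They report only what shows in the picture. A call takes as long as a camera call. They do not tell look-alikes from the thing itself.
- ctrl.boxes_of(camera, name): "point" ([column, row] as shares, 0 to 1, of the picture: columns of its width, rows of its height, amid what is visible of it).
The state is a dict: "time_s": time; "q": joint angles; "dq": joint speeds; "joint_efforts": joint torques, N m; "eef_pos": TCP position; "eef_rot": TCP orientation; "wrist_force": force on the tool from outside, world axes, zero at the start; "torque": the same for the moment, N m; "opening": opening from 0.0 (shut) to 1.0 (fully open); "grasp_force": force on a finger pad.
Only numpy, scipy, OpenCV 4.12 (cv2) and the standard library are available. Lean on these libraries where they do the work, as an engineer would, in place of code of your own. Each camera call takes 0.05 s, during which the arm holds its last target. There are 200 camera calls.

## Working session

There is one attempt and no reset: what is moved stays moved. The work goes in short steps, Python scripts to look and compute and a shell command to move; the robot and the scene stay as the last step left them, time stands still between calls to the robot, and variables do not carry over. Pictures are saved under pics/ and viewed, at most 10 in all, crops included, and the job is handed in when it is done.

```bash
mkdir -p pics; ls; cat > h.py <<'E'
import numpy as np,cv2
from bench import ctrl
from scipy.spatial.transform import Rotation as R
def tool():
    o=ctrl.get_obs(); T=np.eye(4); q=o["eef_rot"]
    T[:3,:3]=R.from_quat([q[1],q[2],q[3],q[0]]).as_matrix(); T[:3,3]=o["eef_pos"]; return T
def cam(n):
    p=ctrl.camera_params(n); W=p.get("world_from_camera")
    W=np.array(W) if W is not None else tool()@np.array(p["tool_from_camera"])
    return np.array(p["mtx"]),W
def ray(n,uv,C=None):
    K,W=C or cam(n); d=W[:3,:3]@np.linalg.inv(K)@[uv[0],uv[1],1]; return W[:3,3],d
def onz(n,uv,z,C=None):
    o,d=ray(n,uv,C); return o+d*(z-o[2])/d[2]
def proj(n,P,C=None):
    K,W=C or cam(n); p=np.linalg.inv(W)@np.r_[P,1]; p=K@p[:3]; return p[:2]/p[2]
def tri(rays):
    A=0;b=0
    for o,d in rays:
        d=d/np.linalg.norm(d);M=np.eye(3)-np.outer(d,d);A=A+M;b=b+M@o
    return np.linalg.solve(A,b)
def snap(n,f):
    C=cam(n); im=ctrl.camera(n); cv2.imwrite(f"pics/{f}.png",im[:,:,::-1]); return C,im
E
python3 - <<'E'
from h import *
ims=[]
for n in["scene","top"]:
    C,im=snap(n,n+"0"); 
    print(n,C[1].round(3).tolist(),C[0].round(0).tolist())
    for k in["stand","index_plate","swing_arm","board","index_pin","ring_centre","ring_top","meter","switch_box"]:
        print(n,k,[((np.array(b["point"])*[512,384]).round(0).tolist(),round(b["confidence"],2)) for b in ctrl.boxes_of(n,k)][:3])
E
```

```text
pics
scene [[0.494, 0.601, -0.628, 1.294], [0.869, -0.336, 0.362, -0.399], [0.007, -0.725, -0.689, 0.875], [0.0, 0.0, 0.0, 1.0]] [[366.0, 0.0, 251.0], [0.0, 366.0, 187.0], [0.0, 0.0, 1.0]]
scene stand [([230.0, 233.0], 0.64)]
scene index_plate [([213.0, 217.0], 0.78)]
scene swing_arm [([233.0, 222.0], 0.79)]
scene board [([235.0, 220.0], 0.72)]
scene index_pin []
scene ring_centre [([217.0, 192.0], 0.56)]
scene ring_top [([217.0, 195.0], 0.55)]
scene meter [([321.0, 133.0], 0.89), ([352.0, 171.0], 0.88), ([310.0, 197.0], 0.88)]
scene switch_box [([120.0, 271.0], 0.92), ([353.0, 174.0], 0.32)]
top [[-0.001, -0.982, 0.191, 0.39], [-1.0, 0.003, 0.013, -0.011], [-0.014, -0.191, -0.981, 1.202], [0.0, 0.0, 0.0, 1.0]] [[396.0, 0.0, 265.0], [0.0, 396.0, 181.0], [0.0, 0.0, 1.0]]
top stand [([298.0, 173.0], 0.7), ([170.0, 242.0], 0.66), ([296.0, 160.0], 0.59)]
top index_plate [([293.0, 192.0], 0.93)]
top swing_arm [([295.0, 163.0], 0.97)]
top board [([297.0, 167.0], 0.93)]
top index_pin [([172.0, 241.0], 0.19)]
top ring_centre []
top ring_top []
top meter [([136.0, 178.0], 0.89), ([200.0, 174.0], 0.62), ([118.0, 256.0], 0.56)]
top switch_box [([407.0, 177.0], 0.75), ([295.0, 162.0], 0.55)]
```

View pics/scene0.png

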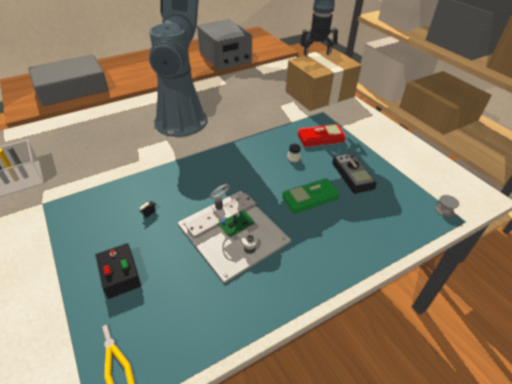

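View pics/top0.png

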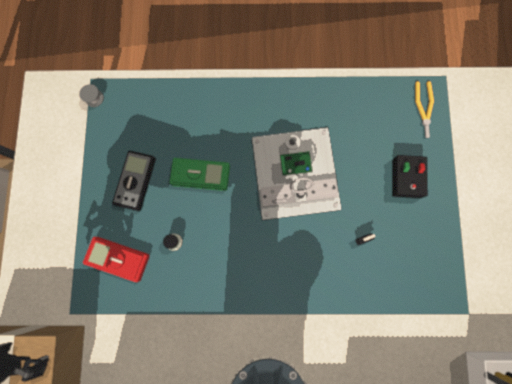

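The dark multimeter is at (134,180) in the top view, on the +y side. The switch box is at (410,176), on the -y side, so the arm has to swing to the stand's +y. Next I'll get the stand pose from the plate corners, about (252,136), (328,128), (340,209) and (262,218).

```bash
python3 - <<'E'
from h import *
im=cv2.imread("pics/top0.png")
cv2.imwrite("pics/crop1.png",cv2.resize(im[110:235,235:360],None,fx=4.8,fy=4.8,interpolation=cv2.INTER_CUBIC))
im=cv2.imread("pics/scene0.png")
cv2.imwrite("pics/crop2.png",cv2.resize(im[170:290,170:300],None,fx=4.8,fy=4.8,interpolation=cv2.INTER_CUBIC))
C=np.array([onz("top",p,.012)[:2] for p in[(252,136),(328,128),(340,209),(262,218)]]);print(C.round(3))
E
```

```text
[[ 0.766  0.046]
 [ 0.791 -0.192]
 [ 0.535 -0.22 ]
 [ 0.509  0.015]]
```

View pics/crop1.png

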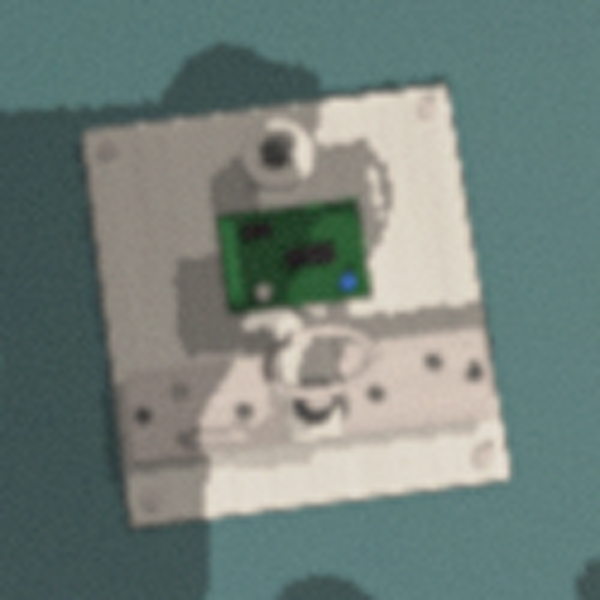

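View pics/crop2.png

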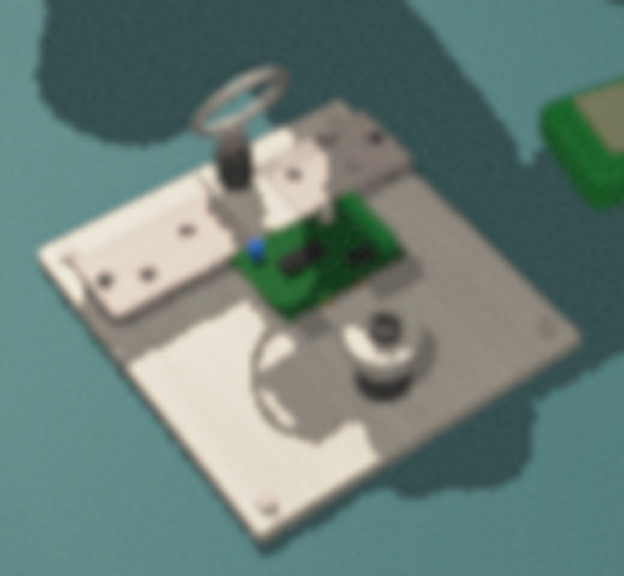

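The crops show the plate corners, the ring (crop1 about (322,358)) and the knob (crop1 about (318,405)). Holes are visible on both sides of the arm. I'll fit the stand pose and check where it predicts the ring.

```bash
cat >> h.py <<'E'
def stand():
    px=np.array([(84,128),(446,86),(510,478),(132,526)])/4.8+[235,110]
    return px
def sw(S,p,a=0.):  # arm point at radius,r lateral,z -> world. S=(x,y,yaw)
    r,l,z=p; v=R.from_euler('z',S[2]-a).apply([-r,l,z]); return v+[S[0],S[1],0]
E
python3 - <<'E'
from h import *
from scipy.optimize import least_squares as ls
C=cam("top");D=cam("scene")
c=[(45,120),(45,-120),(-215,-120),(-215,120)]
px=stand()
sc=np.array([(580,338),(262,545),(40,255),(340,100)])/4.8+[170,170]
# scene: far-right=+x+y, bottom=+x-y, left=-x-y ; -x+y hidden-ish
def f(S):
    e=[]
    for i,q in enumerate(c):
        P=R.from_euler('z',S[2]).apply([q[0]/1e3,q[1]/1e3,.012])+[S[0],S[1],0]
        e+=list(proj("t",P,C)-px[i])
        if i<2:e+=list(proj("t",P,D)-sc[i])
    return e
r=ls(f,[.7,-.08,.1]);S=r.x;print(S.round(4),np.round(r.fun,1))
np.save("S.npy",S)
for n,K,o in(("top",C,(235,110)),("scene",D,(170,170))):
    for nm,p in(("pivot",(0,0,.06)),("knob",(.160,0,.098)),("rc",(.147,0,.130)),("rt",(.134,0,.158)),("h1",(.16*np.cos(.5236),.16*np.sin(.5236),.034)),("h-1",(.16*np.cos(.2618),-.16*np.sin(.2618),.034))):
        print(n,nm,((proj("t",sw(S,p),K)-o)*4.8).round(0))
print("ring top",sw(S,(.134,0,.158)),"next",sw(S,(.134,0,.158),.2618))
print(tool().round(3))
E
```

```text
[ 0.7347 -0.0785  0.126 ] [-0.6 -0.2 -0.4 -0.7 -0.  -1.1 -1.3 -1.7  0.2 -0.9 -0.2 -0.7]
top pivot [277. 148.]
top knob [319. 389.]
top rc [320. 358.]
top rt [321. 326.]
top h1 [179. 389.]
top h-1 [376. 389.]
scene pivot [380. 331.]
scene knob [227. 129.]
scene rc [236. 104.]
scene rt [245.  83.]
scene h1 [352. 165.]
scene h-1 [183. 233.]
ring top [ 0.60172221 -0.09537891  0.158     ] next [ 0.60189329 -0.06039823  0.158     ]
[[-0.951  0.31  -0.     0.178]
 [ 0.31   0.951  0.     0.547]
 [ 0.     0.    -1.     0.405]
 [ 0.     0.     0.     1.   ]]
```

```bash
python3 -m pendant '[[[0,-25,-31,0,0,0,0],[0,-50,-63,0,0,0,0],[0,-75,-94,0,0,0,0],[0,-100,-125,0,0,0,0],[0,-125,-157,0,0,0,0]]]' && python3 -m pendant '[[[0,-25,-31,0,0,0,0],[0,-50,-63,0,0,0,0],[0,-75,-94,0,0,0,0],[0,-100,-125,0,0,0,0],[0,-125,-157,0,0,0,0]]]' && python3 -m pendant '[[[0,-25,-31,0,0,0,0],[0,-50,-63,0,0,0,0],[0,-75,-94,0,0,0,0],[0,-100,-125,0,0,0,0],[0,-125,-157,0,0,0,0]]]' && python3 -m pendant '[[[0,-25,-31,0,0,0,0],[0,-50,-62,0,0,0,0],[0,-56,-68,0,0,0,0],[0,-56,-68,0,0,0,0]]]'
cat > plan.py <<'E'
from h import *
def goto(P,t=35,yaw=0):
    t=np.radians(t);z=np.array([np.cos(t)*np.cos(yaw),np.cos(t)*np.sin(yaw),-np.sin(t)]);y=np.array([-np.sin(yaw),np.cos(yaw),0])
    G=np.eye(4);G[:3,:3]=np.c_[np.cross(y,z),y,z];G[:3,3]=P
    D=np.linalg.inv(tool())@G; print("shift mm",(D[:3,3]*1e3).round(1),"rot",R.from_matrix(D[:3,:3]).as_rotvec().round(4))
E
python3 - <<'E'
from plan import *
print(tool().round(3)); goto([.40,-.097,.2626]); goto(tool()[:3,3]); goto([.40,-.097,.33]);goto([.40,-.097,.2626],90)
print(cam("wrist")[1].round(3), np.array(ctrl.camera_params("wrist")["tool_from_camera"]).round(3))
E
```

```text
time_s: 1.42
eef_pos: [0.2483, 0.3573, 0.4046]
eef_rot: [0.0, 0.156, 0.988, 0.0]
wrist_force: [1.1, -0.1, 0.9]
opening: 0.299
grasp_force: 0.0
time_s: 1.83
eef_pos: [0.3185, 0.1691, 0.4051]
eef_rot: [0.001, 0.156, 0.988, 0.0]
wrist_force: [1.3, -0.4, 0.8]
opening: -0.0
grasp_force: 0.0
time_s: 2.25
eef_pos: [0.3889, -0.0193, 0.4051]
eef_rot: [0.001, 0.157, 0.988, -0.0]
wrist_force: [0.2, 0.1, 0.0]
opening: 0.003
grasp_force: 0.0
time_s: 2.58
eef_pos: [0.4216, -0.1016, 0.4047]
eef_rot: [0.0, 0.159, 0.987, -0.0]
wrist_force: [-0.7, -0.4, 0.4]
opening: 0.002
grasp_force: 0.0
[[-0.95   0.314 -0.     0.422]
 [ 0.314  0.95  -0.    -0.102]
 [-0.    -0.    -1.     0.405]
 [ 0.     0.     0.     1.   ]]
shift mm [ 21.9  -2.4 142.1] rot [-0.1533 -0.9515 -0.2939]
shift mm [0. 0. 0.] rot [-0.1533 -0.9515 -0.2939]
shift mm [21.9 -2.4 74.7] rot [-0.1533 -0.9515 -0.2939]
shift mm [ 21.9  -2.4 142.1] rot [-2.00e-04  0.00e+00 -3.19e-01]
[[ 0.313  0.905  0.287  0.348]
 [ 0.95  -0.299 -0.094 -0.078]
 [ 0.001  0.302 -0.953  0.374]
 [ 0.     0.     0.     1.   ]] [[ 0.    -0.953 -0.302  0.077]
 [ 1.    -0.     0.001 -0.   ]
 [-0.001 -0.302  0.953  0.03 ]
 [ 0.     0.     0.     1.   ]]
```

```bash
python3 -m pendant '[[[0,2,0,8,-0.017,-0.105,-0.032],[0,5,0,16,-0.034,-0.21,-0.065],[0,7,-1,24,-0.051,-0.317,-0.098],[0,10,-1,32,-0.068,-0.423,-0.13],[0,12,-1,40,-0.085,-0.528,-0.163]]]' && python3 - <<'E'
from plan import *
goto([.40,-.097,.30])
E
```

```text
time_s: 3.0
eef_pos: [0.4087, -0.0947, 0.3644]
eef_rot: [0.266, 0.07, 0.961, 0.001]
wrist_force: [0.3, 0.2, -0.5]
opening: -0.004
grasp_force: 0.0
shift mm [40.  -5.9 50.9] rot [-0.064  -0.4187 -0.1255]
```

```bash
python3 -m pendant '[[[0,10,-1,12,-0.016,-0.105,-0.031],[0,20,-3,25,-0.032,-0.21,-0.062],[0,30,-4,38,-0.048,-0.315,-0.094],[0,40,-6,51,-0.064,-0.419,-0.125],[0,40,-6,51,-0.064,-0.419,-0.125]]]' && python3 - <<'E'
from plan import *
print(ctrl.get_obs()["q"])
goto([.40,-.097,.2626])
S=np.load("S.npy")
C,im=snap("wrist","w1")
for nm,p in(("rc",(.147,0,.130)),("rt",(.134,0,.158)),("knobtop",(.16,0,.098))): print(nm,proj("w",sw(S,p),C).round(0))
for k in["ring_centre","ring_top","board"]:
        print(k,[((np.array(b["point"])*[512,384]).round(0).tolist(),round(b["confidence"],2)) for b in ctrl.boxes_of("wrist",k)][:3])
E
```

```text
time_s: 3.42
eef_pos: [0.4003, -0.0889, 0.3175]
eef_rot: [0.449, 0.01, 0.893, 0.002]
wrist_force: [0.7, 1.3, -0.4]
opening: -0.001
grasp_force: 0.0
[-0.7096956  -0.31175942  2.39357519  1.16860258  0.59964502 -3.11898703]
shift mm [44.1 -8.7 32.6] rot [-0.0051 -0.0281 -0.0189]
rc [248. 149.]
rt [251. 187.]
knobtop [245. 106.]
ring_centre [([238.0, 120.0], 0.97)]
ring_top [([256.0, 118.0], 0.64)]
board [([257.0, 119.0], 0.69)]
```

View pics/w1.png

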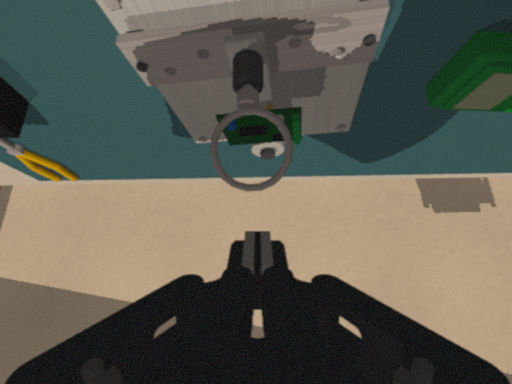

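The wrist view is upside down. The ring shows at centre (251,148) with its top at (252,186), and the model predicted (248,149) and (251,187), so the pose is good to about 2 mm. Joint 6 is at its limit, so I'll use a steeper tool yawed closer to radial.

```bash
python3 - <<'E'
from plan import *
goto([.429,-.0645,.293],45,-.2)
E
```

```text
shift mm [ 5.2 25.5 38.2] rot [0.1456 0.1442 0.1259]
```

```bash
python3 -m pendant '[[[0,2,8,5,0.05,0.05,0.042],[0,3,17,14,0.1,0.1,0.084],[0,5,25,26,0.146,0.144,0.126],[0,5,25,38,0.146,0.144,0.126],[0,5,25,38,0.146,0.144,0.126]]]' && python3 - <<'E'
from plan import *
print(ctrl.get_obs()["q"].round(3))
goto([.429,-.0645,.293],45,-.2)
E
```

```text
time_s: 4.03
eef_pos: [0.4307, -0.0648, 0.293]
eef_rot: [0.381, 0.092, 0.919, -0.038]
wrist_force: [-0.5, -0.3, -0.6]
opening: 0.001
grasp_force: 0.0
[-0.496 -0.175  2.314  0.725  0.316 -2.483]
shift mm [ 1.2  0.  -1.2] rot [ 0.0002 -0.0006 -0.    ]
```

```bash
python3 -m pendant '[[[0,1,1,15,0,0,0],[0,1,2,30,0,0,0],[0,1,2,45,0,0,0],[0,1,2,55,0,0,0],[0,1,2,55,0,0,0]]]' && python3 - <<'E'
from plan import *
print(ctrl.get_obs()["q"].round(3),tool()[:3,3])
S=np.load("S.npy");C,im=snap("wrist","w2")
T=tool();print("tip",T[:3,3]+.173*T[:3,2],"rc",sw(S,(.147,0,.130)))
print([proj("w",sw(S,p),C).round(0) for p in((.147,0,.130),(.134,0,.158))])
E
```

```text
time_s: 4.45
eef_pos: [0.4679, -0.0717, 0.2534]
eef_rot: [0.381, 0.093, 0.919, -0.037]
wrist_force: [-0.7, 0.5, 1.0]
opening: 0.002
grasp_force: 0.0
[-0.462  0.025  2.241  1.051  0.214 -2.797] [ 0.46787159 -0.07167364  0.25337788]
tip [ 0.58743993 -0.09577366  0.13154556] rc [ 0.58882528 -0.0970127   0.13      ]
[array([256., 244.]), array([264., 300.])]
```

View pics/w2.png

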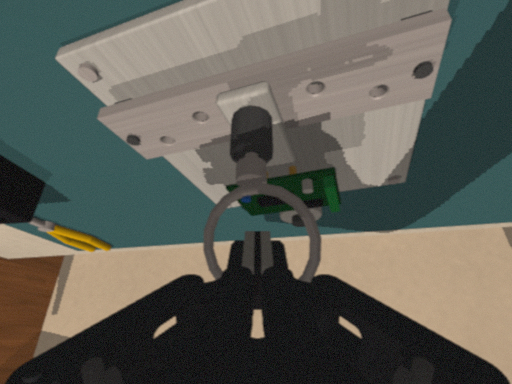

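The ring is centred on about (261,243) with the closed fingertips inside it at column 258, well centred. I'll tilt to 55° to stay clear of the wrist singularity, putting the tip 10 mm past the ring centre.

```bash
cat >> plan.py <<'E'
def tip(P,t,yaw):
    t_=np.radians(t);d=np.array([np.cos(t_)*np.cos(yaw),np.cos(t_)*np.sin(yaw),-np.sin(t_)])
    goto(np.array(P)-.173*d,t,yaw)
E
python3 - <<'E'
from plan import *
S=np.load("S.npy");rc=sw(S,(.147,.002,.130))
d=np.array([.562,-.114,-.819])
tip(rc+.010*d,55,-.2)
E
```

```text
shift mm [-28.    1.2  14.3] rot [ 0.001   0.1751 -0.0038]
```

```bash
python3 -m pendant '[[[0,-8,0,3,0,0.05,0],[0,-16,1,6,0,0.1,0],[0,-24,1,10,0,0.15,0],[0,-28,1,14,0,0.175,0],[0,-28,1,14,0,0.175,0]]]' && python3 - <<'E'
from plan import *
print(ctrl.get_obs()["q"].round(3))
T=tool();print("tip",T[:3,3]+.173*T[:3,2]);print(T[:3,:3].round(3))
E
```

```text
time_s: 4.92
eef_pos: [0.498, -0.0778, 0.2664]
eef_rot: [0.301, 0.097, 0.948, -0.031]
wrist_force: [0.4, 0.9, 1.5]
opening: 0.002
grasp_force: 0.0
[-0.429  0.071  2.111  0.355  0.38  -2.087]
tip [ 0.59554475 -0.09797331  0.12497575]
[[-0.8    0.203  0.564]
 [ 0.166  0.979 -0.117]
 [-0.576  0.    -0.817]]
```

```bash
python3 -m pendant '[[[0,-3,0,0,0,0,0],[0,-6,0,0,0,0,0],[0,-8,0,0,0,0,0],[0,-8,0,0,0,0,0]]]' && python3 -m pendant '[[[0,-1,0,-1.6,0,0,0],[0,-2.3,0,-3.3,0,0,0],[0,-2.3,0,-3.3,0,0,0]]]'&& python3 -m pendant '[[[0,-1,0,-1.6,0,0,0],[0,-2.3,0,-3.3,0,0,0],[0,-2.3,0,-3.3,0,0,0]]]'
```

```text
time_s: 5.25
eef_pos: [0.5027, -0.0781, 0.2686]
eef_rot: [0.3, 0.098, 0.948, -0.029]
wrist_force: [0.9, -0.8, -0.5]
opening: -0.003
grasp_force: 0.0
time_s: 5.5
eef_pos: [0.5027, -0.0781, 0.2726]
eef_rot: [0.3, 0.099, 0.948, -0.029]
wrist_force: [0.5, 0.8, 0.3]
opening: 0.005
grasp_force: 0.2
time_s: 5.75
eef_pos: [0.502, -0.0778, 0.2755]
eef_rot: [0.298, 0.099, 0.949, -0.028]
wrist_force: [-2.7, -0.5, -3.1]
opening: -0.002
grasp_force: 2.0
```

```bash
python3 -m pendant '[[[0,-1.2,0,-1.6,0,0,0],[0,-2.3,0,-3.3,0,0,0],[0,-2.3,0,-3.3,0,0,0]]]' && python3 -m pendant '[[[0,-1.2,0,-1.6,0,0,0],[0,-2.3,0,-3.3,0,0,0],[0,-2.3,0,-3.3,0,0,0]]]' && python3 -m pendant '[[[0,-1.2,0,-1.6,0,0,0],[0,-2.3,0,-3.3,0,0,0],[0,-2.3,0,-3.3,0,0,0]]]'
python3 - <<'E'
from plan import *
snap("wrist","w3");im=snap("scene","s3")
print(ctrl.get_obs()["q"].round(3))
a=cv2.imread("pics/w3.png");b=cv2.imread("pics/s3.png")[150:260,160:306]
cv2.imwrite("pics/c3.png",np.hstack([cv2.resize(a,(400,300)),cv2.resize(b,(400,300),interpolation=cv2.INTER_CUBIC)]))
E
```

```text
time_s: 6.0
eef_pos: [0.5019, -0.0777, 0.2793]
eef_rot: [0.298, 0.099, 0.949, -0.028]
wrist_force: [-3.9, -0.0, -7.8]
opening: 0.003
grasp_force: 4.0
time_s: 6.25
eef_pos: [0.502, -0.0778, 0.2837]
eef_rot: [0.298, 0.098, 0.949, -0.028]
wrist_force: [-6.8, -0.6, -8.6]
opening: 0.001
grasp_force: 4.9
time_s: 6.5
eef_pos: [0.502, -0.0778, 0.2877]
eef_rot: [0.298, 0.098, 0.949, -0.028]
wrist_force: [-6.4, 0.8, -9.1]
opening: -0.003
grasp_force: 4.9
[-0.426  0.038  2.09   0.311  0.437 -2.034]
```

View pics/c3.png

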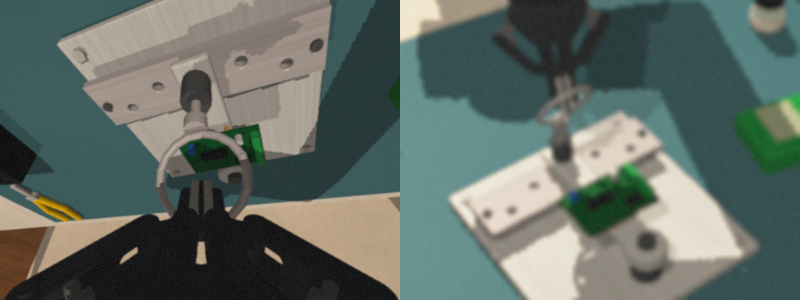

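The pin is lifted: about 9 N down on the tool, which matches the spring, and the ring is resting on the fingers. I'll lift 2 mm more, then swing.

```bash
python3 -m pendant '[[[0,-1.2,0,-1.6,0,0,0],[0,-0.4,4.9,-2.2,0,0,0],[0,0.5,9.8,-2.8,0,0,0],[0,1.3,14.7,-3.4,0,0,0],[0,1.3,14.7,-3.4,0,0,0]]]' && python3 -m pendant '[[[0,0.8,4.9,-0.6,0,0,0],[0,1.7,9.8,-1.2,0,0,0],[0,2.5,14.7,-1.8,0,0,0],[0,2.7,16,-1.9,0,0,0],[0,2.7,16,-1.9,0,0,0]]]'
python3 - <<'E'
from plan import *
S=np.load("S.npy");C,_=snap("wrist","w4")
o=ctrl.get_obs();print(o["q"].round(3),o["wrist_force"])
for a in(.2,.23,.2618):
  print(a,[proj("w",sw(S,p,a),C).round(0) for p in((.147,0,.143),(.16,0,.098+.013),(.16,0,.052))])
print([proj("w",sw(S,(.16,0,.034),a),C).round(0) for a in(0,.2618,.5236,-.2618)])
E
```

```text
time_s: 7.02
eef_pos: [0.5015, -0.0621, 0.2891]
eef_rot: [0.297, 0.098, 0.949, -0.028]
wrist_force: [-8.3, 1.4, -9.2]
opening: -0.001
grasp_force: 6.0
time_s: 7.43
eef_pos: [0.5016, -0.0459, 0.2893]
eef_rot: [0.297, 0.098, 0.949, -0.028]
wrist_force: [-7.9, 0.8, -8.4]
opening: -0.003
grasp_force: 5.5
[-0.354  0.026  2.097  0.218  0.427 -1.89 ] [-7.0801548   0.43409134 -9.2546137 ]
0.2 [array([249., 230.]), array([246., 169.]), array([247., 105.])]
0.23 [array([257., 229.]), array([254., 168.]), array([254., 105.])]
0.2618 [array([266., 229.]), array([263., 168.]), array([262., 104.])]
[array([207.,  99.]), array([261.,  89.]), array([318.,  92.]), array([163., 119.])]
```

View pics/w4.png

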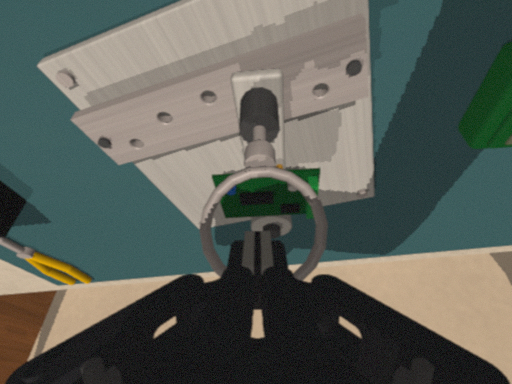

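The right hole shows at (320,90) and the middle hole at (208,97). The arm (ring centre about (264,229), neck about (260,155)) is at roughly 0.245 rad, so it's about 2 mm short. I'll nudge it, then lower and watch the force.

```bash
python3 -m pendant '[[[0,0.4,2.2,-0.3,0,0,0],[0,0.4,2.2,-0.3,0,0,0]]]' && python3 -m pendant '[[[0,1.2,0,1.6,0,0,0],[0,2.3,0,3.3,0,0,0],[0,2.3,0,3.3,0,0,0]]]' && python3 -m pendant '[[[0,0.6,0,0.8,0,0,0],[0,1.2,0,1.6,0,0,0],[0,1.2,0,1.6,0,0,0]]]' && python3 -m pendant '[[[0,0.6,0,0.8,0,0,0],[0,1.2,0,1.6,0,0,0],[0,1.2,0,1.6,0,0,0]]]'
```

```text
time_s: 7.65
eef_pos: [0.5016, -0.0438, 0.2893]
eef_rot: [0.298, 0.099, 0.949, -0.028]
wrist_force: [-7.5, 1.2, -9.5]
opening: 0.005
grasp_force: 5.2
time_s: 7.9
eef_pos: [0.5016, -0.0439, 0.2851]
eef_rot: [0.297, 0.099, 0.949, -0.028]
wrist_force: [-6.8, 1.2, -8.1]
opening: -0.002
grasp_force: 5.1
time_s: 8.15
eef_pos: [0.5016, -0.0439, 0.2833]
eef_rot: [0.298, 0.099, 0.949, -0.028]
wrist_force: [-7.2, 0.7, -7.5]
opening: -0.0
grasp_force: 5.1
time_s: 8.4
eef_pos: [0.5016, -0.0439, 0.2814]
eef_rot: [0.298, 0.099, 0.949, -0.028]
wrist_force: [-6.3, 0.7, -8.6]
opening: -0.003
grasp_force: 5.1
```

```bash
python3 -m pendant '[[[0,1.2,0,1.6,0,0,0],[0,1.7,0,2.5,0,0,0],[0,1.7,0,2.5,0,0,0]]]' && python3 -m pendant '[[[0,1.2,0,1.6,0,0,0],[0,1.7,0,2.5,0,0,0],[0,1.7,0,2.5,0,0,0]]]' && python3 -m pendant '[[[0,1.2,0,1.6,0,0,0],[0,2.3,0,3.3,0,0,0],[0,2.3,0,3.3,0,0,0]]]'
python3 - <<'E'
from plan import *
S=np.load("S.npy");C,_=snap("wrist","w5")
print(ctrl.get_obs()["q"].round(3))
for a in(.25,.2618):
  print(a,[proj("w",sw(S,p,a),C).round(0) for p in((.147,0,.130),(.134,0,.158),(.16,0,.098))])
E
```

```text
time_s: 8.65
eef_pos: [0.5017, -0.0439, 0.2784]
eef_rot: [0.298, 0.099, 0.949, -0.028]
wrist_force: [-6.1, 1.2, -7.3]
opening: -0.003
grasp_force: 5.1
time_s: 8.9
eef_pos: [0.5021, -0.044, 0.2763]
eef_rot: [0.299, 0.099, 0.949, -0.028]
wrist_force: [-13.3, 1.6, -1.7]
opening: -0.003
grasp_force: 5.2
time_s: 9.15
eef_pos: [0.5031, -0.0442, 0.2733]
eef_rot: [0.3, 0.099, 0.948, -0.028]
wrist_force: [-6.2, 1.9, -1.2]
opening: -0.001
grasp_force: 3.4
[-0.349  0.06   2.104  0.235  0.38  -1.904]
0.25 [array([259., 231.]), array([262., 293.]), array([257., 168.])]
0.2618 [array([263., 231.]), array([265., 293.]), array([260., 168.])]
```

View pics/w5.png

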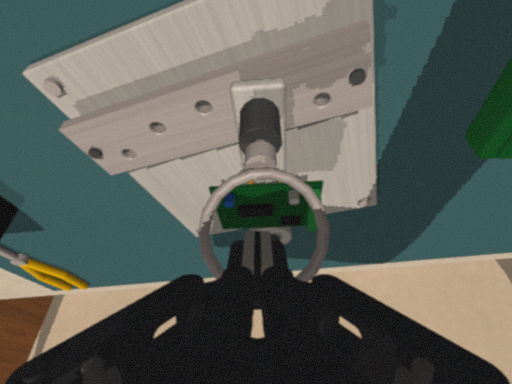

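```bash
python3 -m pendant '[[[0,2,0,0,0,0,0],[0,5,0,0,0,0,0],[0,8,0,0,0,0,0],[0,8,0,0,0,0,0]]]'
python3 - <<'E'
from plan import *
T=tool();S=np.load("S.npy");C,_=snap("wrist","w6")
print(T[:3,3],"tip",T[:3,3]+.173*T[:3,2])
print("rc",sw(S,(.147,.0,.130),.2618))
print([proj("w",sw(S,p,.2618),C).round(0) for p in((.147,0,.130),(.134,0,.158),(.16,0,.098))])
E
```

```text
time_s: 9.53
eef_pos: [0.4969, -0.0434, 0.269]
eef_rot: [0.301, 0.099, 0.948, -0.029]
wrist_force: [-0.0, -0.5, -0.0]
opening: 0.0
grasp_force: 0.0
[ 0.49692993 -0.04336379  0.26903448] tip [ 0.59475681 -0.06317875  0.12773243]
rc [ 0.58901296 -0.05863837  0.13      ]
[array([264., 243.]), array([266., 305.]), array([262., 181.])]
```

```bash
python3 -m pendant '[[[0,1,1,-8,0,0,0],[0,1,2,-20,0,0,0],[0,1,2,-36,0,0,0],[0,1,2,-56,0,0,0],[0,1,2,-56,0,0,0]]]' && python3 -m pendant '[[[0,0,0,-20,0,0,0],[0,0,0,-40,0,0,0],[0,0,0,-50,0,0,0],[0,0,0,-50,0,0,0]]]'
python3 - <<'E'
from plan import *
S=np.load("S.npy");C,_=snap("wrist","w7");snap("scene","s7");snap("top","t7")
D=cam("scene");print(ctrl.get_obs()["q"].round(3))
for dz in(0,.009):
  for a in (.2468,.2618,.2768):
    print(dz,a,[proj("w",sw(S,(r,0,z+dz),a),C).round(0).tolist()for r,z in((.147,.130),(.134,.158),(.16,.098))],proj("s",sw(S,(.147,0,.13+dz),a),D).round(1))
print([proj("w",sw(S,(.16,0,.034),a),C).round(0) for a in(0,.5236)])
a=cv2.imread("pics/w7.png");b=cv2.imread("pics/s7.png")[150:260,160:306]
cv2.imwrite("pics/c7.png",np.hstack([a,cv2.resize(b,(288,384),interpolation=cv2.INTER_CUBIC)]))
E
```

```text
time_s: 10.0
eef_pos: [0.4643, -0.0345, 0.3165]
eef_rot: [0.302, 0.098, 0.948, -0.029]
wrist_force: [0.9, -0.6, 0.7]
opening: 0.001
grasp_force: 0.0
time_s: 10.33
eef_pos: [0.4364, -0.029, 0.3563]
eef_rot: [0.302, 0.099, 0.948, -0.029]
wrist_force: [-0.1, -0.4, -0.3]
opening: 0.003
grasp_force: 0.0
[-0.374 -0.267  2.202  0.175  0.609 -1.85 ]
0 0.2468 [[256.0, 186.0], [258.0, 220.0], [255.0, 149.0]] [230.2 187.6]
0 0.2618 [[259.0, 185.0], [260.0, 220.0], [258.0, 149.0]] [230.9 187.4]
0 0.2768 [[261.0, 185.0], [262.0, 220.0], [260.0, 149.0]] [231.6 187.2]
0.009 0.2468 [[256.0, 194.0], [258.0, 229.0], [255.0, 156.0]] [230.1 185.3]
0.009 0.2618 [[259.0, 194.0], [260.0, 229.0], [258.0, 156.0]] [230.8 185.1]
0.009 0.2768 [[261.0, 193.0], [263.0, 229.0], [260.0, 156.0]] [231.5 185. ]
[array([219., 113.]), array([297., 108.])]
```

View pics/c7.png

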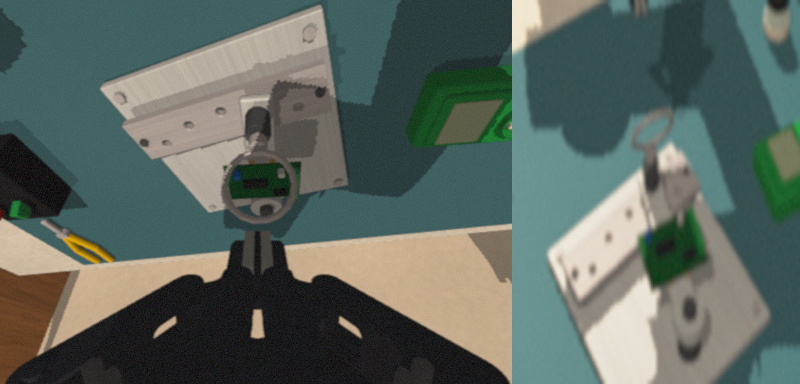

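The ring centre is at (260,185). That matches the model for 0.262 rad with the pin fully down, (259,185), where a raised pin would show at row 194. The tool is clear, so I'll hand in.

```bash
python3 -c "
from bench import ctrl
print(ctrl.hand_in())"
```

```text
the job is handed in; nothing more can be done
None
```

The pin was lifted with a fingertip under the ring, the arm was swung one hole towards the multimeter, and the pin dropped fully into that hole. The gripper came clear and the job was handed in at about 10.5 s; no verdict came back.

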